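# Pack the soap bars and snap the tub's lid shut

## Robot

A 6-joint arm with a two-finger parallel gripper is mounted at the origin on the work surface. World frame = base frame: x ahead of the robot, y to its left, z up, the work surface at z = 0. Lengths are in mm, angles in rad, forces in N, time in s.
With the tool pointing down it reaches from about 350 to 725 mm from the base axis. Payload 4.3 kg.
Tool frame: the origin (TCP) lies between the finger pads; the fingertips stand 22 mm ahead of it and the grasp point (between the pads) lies 3 mm ahead of it; z points along the fingers, y is the line along which they close (so a half turn about z gives the same grasp; the last joint's range is limited). The gripper opens to 85 mm and grips with 20 to 120 N. Pads are 22 mm wide; open, the fingers measure 114 mm over their backs; the gripper's body (76 mm by 85 mm) begins 54 mm behind the grasp point. The pads swing forward as they close: fully open they stand 13 mm farther back than shut.
Start: joints at [1.2, 0.377, 0.081, 1.274, 0, 1.46], TCP at [148.27, 555.59, 253.329] pointing down, gripper open.
Joint ranges: [-2.72, 2.72], [-0.84, 1.66], [-1.02, 1.22], [-1.77, 2.12], [-1.37, 1.28], [-3.14, 3.14]. Speed limits (rad/s): [2.57, 2.57, 3.14, 3.14, 3.14, 3.14].

## Interface

Orientations are given as a unit quaternion [x, y, z, w].
In Python, from workcell import ctrl gives the robot as it stands. The module is installed in compiled form; this text tells all that it offers.
- The arm moves only by the shell command python3 -m creep 'ROWS'. ROWS is JSON, a list of rows, each a list of 5 numbers: the finger opening in cm, from 0 to 8.54, then the shift along the world's x, y, z in cm, then the turn about the world's z in degrees. In form: [[fingers, x, y, z, turn], ...]. A call has 1 to 20 rows; each row shifts and turns the commanded pose from where the row before left it; what a row does not reach is not made up. A row lasts 1/10 s, in which the tool goes at most 50 mm and 8.59 degrees, less where a joint would pass 70% of its speed; a pose out of reach is approached as far as the arm can. A call is refused whole if a number of a shift passes 5 or a number of a turn 8.59, either way. A call with a gripper value outside its range is refused whole. The fingers move at their own pace and stop on an object; the grip force is fixed at half the most. Time passes only in rows, so rows that do not move let the fingers close. It gives the time, the measured TCP pose, the force, the opening and the grip force at its end, in the units of the state.
- ctrl.get_state(): the state, without advancing time (a new reading comes with each control period).
- ctrl.grab_frame(name): name is "scene" or "top" or "wrist"; returns (picture, depth): 400x640x3 uint8, red, green, blue; 400x640 float32, mm along the optical axis (not along the pixel's ray), 0 where there is no reading.
- ctrl.camera_model(name): a dict with "fx", "fy", "cx", "cy" (pixels), "T" (4x4, takes a point from camera to world coordinates); the wrist camera has in their place "tool_from_camera" (4x4, takes a point from camera to tool coordinates, whose origin is the TCP and whose axes are the flange's). Camera axes: x right, y down, z forward; pixel columns grow to the right and rows downward; lengths in mm; the calibration is good to about 2 mm. A picture is of the moment at which its call begins: read the wrist's pose just before it. camera_model takes no time and is no camera call.
- ctrl.hand_in(): hands the job in; it is judged then, once.
The state is a dict: "time": time; "qpos": joint angles; "joint_velocities": joint speeds; "joint_efforts": joint torques, N m; "ee_pos": TCP position; "orientation": TCP orientation; "contact_force": force on the tool from outside, world axes, zero at the start; "moment": the same for the moment, N m; "opening": finger opening in mm; "grasp_force": force on a finger pad.
Only numpy, scipy, OpenCV 4.12 (cv2) and the standard library are available. Lean on these libraries where they do the work, as an engineer would, in place of code of your own. Each camera call takes 0.05 s, during which the arm holds its last target. There are 200 camera calls.

## Task

Finish packing the felting soap: lay the loose bar in the green tub on top of the two bars there, squarely and bridging the joint between them like the next course of bricks, half a length over each. Then fit the lid flat onto the tub with its yellow button still popped up, let go of it, and press the button down until it snaps and stays down. Don't let the bar or the lid drop, and leave the yogurt tub, phone and brush where they are.

Things in the scene. Friction and masses are not known exactly. Their poses are not given: they have to be found in the camera images.
- tub: Green rectangular open tub, fixed to the table: outside 200 (its x) x 130 (its y) x 86 mm high, inside 190 x 120 mm, walls 5 mm, floor 6 mm thick. Origin: centre of its underside, on the table; z up. Two soap bars lie end to end on its floor along its x.
- bar_a: Olive-cream soap bar, 88 (x) x 52 (y) x 30 mm (z), about 130 g, loose, lying on the tub floor on the tub's -x side, long axis along the tub's x. Origin: centre of its underside; z up.
- bar_b: Same soap bar on the tub's +x side, end to end with bar_a, 4 to 10 mm of gap between them; same size and axes.
- bar_top: The loose third soap bar, same size (88 x 52 x 30 mm, long axis x), lying flat on the table at one side of the tub. Origin: centre of its underside; z up. Laid properly its underside is 36 mm above the table.
- lid: Loose blue lid, 230 g, right way up on the table. Plate 206 (x) x 136 (y) x 6 mm; under it a plug 12 mm deep, 184 x 114 mm (lower half 178 x 108), 3 mm free all round in the tub, either way round. Origin: centre of the plug's underside, 18 mm below the plate's top; z up. Seated, the plate rests on the rim and the origin is 74 mm above the table, centred on the tub. Carried by its button.
- pop_button (a joint): Travel (m) of the lid's yellow push button: 0 popped up, 0.010 fully down. Snap action: resistance rises to about 10 N at 2 mm, fades to nothing at half travel, then the button snaps down by itself and stays; let go before half travel and it springs up again. It can be pressed but not pulled up.
- button_top (a point): Centre of the top face of the yellow oblong button in the middle of the lid: 70 mm along the lid's x, 34 mm along its y. Popped up, it stands 26 mm above the lid's plate (44 mm above the lid's origin); down, 16 mm. Its flat long sides can be gripped across the 34 mm to carry the lid.
- yogurt_tub: Bystander: white and yellow round tub, 116 mm across, with a yellow ball in its top, 168 mm high in all; origin under its centre.
- phone: Bystander: black phone lying flat, 150 (x) x 74 x 10 mm; origin under its centre.
- brush: Bystander: wooden scrubbing brush, 110 (x) x 50 x 38 mm; origin under its centre.
Mind the look-alikes: they are no part of the job. What is meant by the lid is not brown, and is the smaller of those in its own colour. Several things look just like the tub: the one meant starts farthest to the robot's right.

How it is judged (in metres and radians):
On the way, in this order (a step that is already met when the one before it is completed fails the run):
1. the third bar lies on the two others, bridging their joint, and is let go (x of bar_top in the frame of bar_a between 0.035 and 0.059 m and x of bar_top in the frame of bar_b between -0.059 and -0.035 m and z of bar_top in the frame of bar_a between 0.026 and 0.034 m and z of bar_top in the frame of bar_b between 0.026 and 0.034 m and y of bar_top in the frame of bar_a between -0.01 and 0.01 m and y of bar_top in the frame of bar_b between -0.01 and 0.01 m and angle between the x axis of bar_top and the x axis of bar_a, either way round below 0.15 rad and angle between the x axis of bar_top and the x axis of bar_b, either way round below 0.15 rad and z of each of bar_a, bar_b in the frame of tub below 0.01 m and contact force between the fingers and bar_top below 0.1 N and linear speed of bar_top below 0.02 m/s), for 0.2 s.
2. the lid sits flat on the tub, let go, its button still up (horizontal distance between lid and tub below 0.008 m and z of lid in the frame of tub between 0.071 and 0.0765 m and angle between the z axis of lid and the z axis of tub, either way round below 0.03 rad and angle between the x axis of lid and the x axis of tub, either way round below 0.08 rad and contact force between the fingers and lid below 0.1 N and value of joint pop_button below 0.003 m), for 0.2 s.
3. the button is pressed through its snap and is down (horizontal distance between lid and tub below 0.008 m and z of lid in the frame of tub between 0.071 and 0.0765 m and angle between the z axis of lid and the z axis of tub, either way round below 0.03 rad and angle between the x axis of lid and the x axis of tub, either way round below 0.08 rad and value of joint pop_button above 0.0085 m), for 0.2 s.
At the end, for the whole second after the job is handed in: Third bar flat on the other two, centre 35-59 mm along from each, within 10 mm sideways, square within 8 deg, those two on the tub floor; lid seated flat on the rim (3 mm height, 8 mm plan, 4 deg); button down over 8.5 of 10 mm; all at rest (all of step 3 and x of bar_top in the frame of bar_a between 0.035 and 0.059 m and x of bar_top in the frame of bar_b between -0.059 and -0.035 m and z of bar_top in the frame of bar_a between 0.026 and 0.034 m and z of bar_top in the frame of bar_b between 0.026 and 0.034 m and y of bar_top in the frame of bar_a between -0.01 and 0.01 m and y of bar_top in the frame of bar_b between -0.01 and 0.01 m and angle between the x axis of bar_top and the x axis of bar_a, either way round below 0.15 rad and angle between the x axis of bar_top and the x axis of bar_b, either way round below 0.15 rad and z of each of bar_a, bar_b in the frame of tub below 0.01 m and linear speed of each of lid, bar_top below 0.02 m/s); the robot touches nothing.
It fails at once if the yogurt tub is shifted by more than 25 mm (distance of yogurt_tub from where it was at the start of the episode above 0.025 m).
It fails at once if the phone is shifted by more than 25 mm (distance of phone from where it was at the start of the episode above 0.025 m).
It fails at once if the brush is shifted by more than 25 mm (distance of brush from where it was at the start of the episode above 0.025 m).
It fails at once if the loose bar is dropped (in free fall over 0.6 m/s) (contact force between anything else and bar_top below 0.05 N and linear speed of bar_top above 0.6 m/s).
It fails at once if the lid is dropped (in free fall over 0.6 m/s) (contact force between anything else and lid below 0.05 N and linear speed of lid above 0.6 m/s).
It also fails if it takes over 64 s, if anything falls off the work surface, if the arm or the gripper's body presses on something with over 40 N, if the wrist force passes 120 N, or if a joint passes its speed limit or range.

## Working session

There is one attempt and no reset: what is moved stays moved. The work goes in short steps, Python scripts to look and compute and a shell command to move; the robot and the scene stay as the last step left them, time stands still between calls to the robot, and variables do not carry over. Pictures are saved under pics/ and viewed, at most 10 in all, crops included, and the job is handed in when it is done.

```bash
mkdir -p pics
python3 - <<'E'
from workcell import ctrl
import numpy as np,cv2
s=ctrl.get_state();print(s['time'],s['ee_pos'],s['orientation'],s['opening'])
for n in("scene","top"):
    p,d=ctrl.grab_frame(n);cv2.imwrite(f'pics/{n}0.png',p[:,:,::-1]);np.savez(f'{n}0.npz',p=p,d=d)
    m=ctrl.camera_model(n);print(n,m)
E
```

```text
0.0 [148.01317208 554.96230091 252.3398967 ] [ 1.30028154e-01  9.91509740e-01 -1.02768389e-03 -2.43516045e-04] 85.1432624958154
scene {'fx': 391.46108991350866, 'fy': 391.46108991350866, 'cx': 317.38038267213955, 'cy': 200.81270008976355, 'T': array([[-6.18348671e-01,  4.49416729e-01, -6.44724379e-01,
         1.39120732e+03],
       [ 7.85774676e-01,  3.68418044e-01, -4.96816167e-01,
         5.07847365e+02],
       [ 1.42505976e-02, -8.13813707e-01, -5.80951092e-01,
         8.27071321e+02],
       [ 0.00000000e+00,  0.00000000e+00,  0.00000000e+00,
         1.00000000e+00]])}
top {'fx': 364.48948598280475, 'fy': 364.48948598280475, 'cx': 321.83821529635327, 'cy': 204.30146691383942, 'T': array([[ 1.26846747e-02, -9.98540854e-01,  5.24905913e-02,
         4.51452885e+02],
       [-9.99749871e-01, -1.16980052e-02,  1.90618126e-02,
        -1.43699462e+02],
       [-1.84199634e-02, -5.27192548e-02, -9.98439475e-01,
         1.17662918e+03],
       [ 0.00000000e+00,  0.00000000e+00,  0.00000000e+00,
         1.00000000e+00]])}
```

View pics/top0.png

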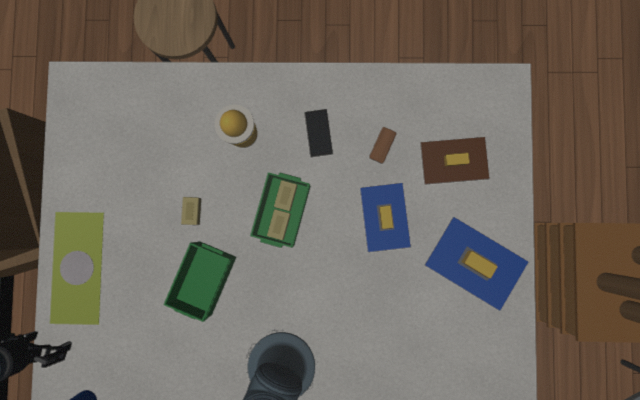

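View pics/scene0.png

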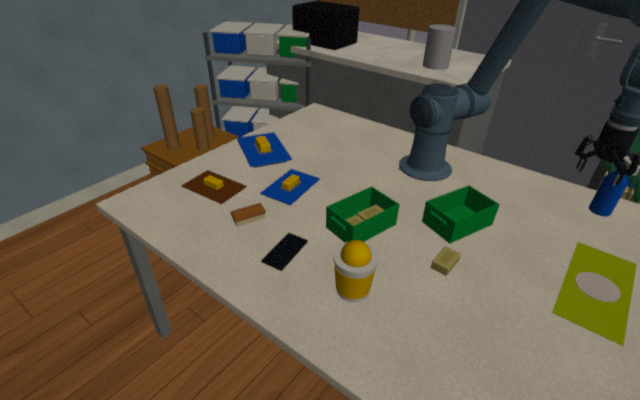

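The top view shows the tub with two bars at (280,210), the loose bar at (191,211), the small blue lid at (386,217), and decoys: the empty tub (200,282), the big blue lid (477,263) and the brown lid (455,160). Next I measure them.

```bash
cat > h.py <<'E'
import numpy as np,cv2
def ray(m,T,uv,z):
    uv=np.atleast_2d(uv).astype(float)
    d=np.c_[(uv[:,0]-m['cx'])/m['fx'],(uv[:,1]-m['cy'])/m['fy'],np.ones(len(uv))]@T[:3,:3].T
    return T[:3,3]+d*((z-T[2,3])/d[:,2])[:,None]
def cloud(m,T,d):
    v,u=np.mgrid[:d.shape[0],:d.shape[1]]
    c=np.stack([(u-m['cx'])/m['fx']*d,(v-m['cy'])/m['fy']*d,d],-1)
    return c@T[:3,:3].T+T[:3,3]
def rect(P):
    (c,(w,h),a)=cv2.minAreaRect(P[:,:2].astype(np.float32))
    if w<h:w,h,a=h,w,a+90
    return np.round(c,1),round(w,1),round(h,1),round((a+90)%180-90,1)
def comps(mask):
    return [c for c in cv2.findContours(mask.astype(np.uint8),cv2.RETR_EXTERNAL,cv2.CHAIN_APPROX_NONE)[0] if cv2.contourArea(c)>40]
E
python3 - <<'E'
from workcell import ctrl
from h import *
m=ctrl.camera_model('top');T=m['T'];f=np.load('top0.npz');p,d=f['p'],f['d'];C=cloud(m,T,d)
hsv=cv2.cvtColor(p,cv2.COLOR_RGB2HSV)
print([ (x,hsv[x[1],x[0]].tolist(),C[x[1],x[0]].round().tolist()) for x in [(191,211),(285,195),(277,226),(386,217),(372,200),(477,263),(257,212),(233,123),(318,133),(383,145),(200,282)]])
H,S,V=cv2.split(hsv)
win=lambda x0,x1,y0,y1:(np.arange(640)[None]>=x0)&(np.arange(640)[None]<x1)&(np.arange(400)[:,None]>=y0)&(np.arange(400)[:,None]<y1)
def show(n,mask,z):
    for c in comps(mask):print(n,rect(ray(m,T,c[:,0],z)),'medz',np.median(C[c[:,0,1],c[:,0,0],2]).round(1))
show('lid',(H>105)&(H<130)&(S>120)&win(340,420,170,260),18)
show('button',(H>12)&(H<32)&(S>120)&win(370,405,195,240),44)
show('bar',(H>15)&(H<40)&(S>50)&win(170,210,185,235),30)
show('ab',(H>15)&(H<40)&(S>50)&(H<36)&win(255,310,175,245),36)
show('tubz',(C[...,2]>78)&win(240,320,160,255),86)
show('tubc',(H>45)&(H<85)&(S>100)&win(240,320,160,255),86)
show('decoytub',(H>45)&(H<85)&(S>100)&win(150,240,235,325),86)
E
```

```text
[((191, 211), [24, 84, 115], [486.0, 293.0, 29.0]), ((285, 195), [25, 86, 116], [540.0, -5.0, 34.0]), ((277, 226), [25, 86, 116], [442.0, 17.0, 38.0]), ((386, 217), [23, 143, 146], [474.0, -321.0, 47.0]), ((372, 200), [111, 156, 116], [528.0, -281.0, 17.0]), ((477, 263), [23, 144, 145], [338.0, -594.0, 57.0]), ((257, 212), [64, 95, 102], [483.0, 71.0, 88.0]), ((233, 123), [22, 148, 141], [731.0, 129.0, 166.0]), ((318, 133), [90, 13, 40], [744.0, -106.0, 10.0]), ((383, 145), [12, 113, 99], [701.0, -312.0, 36.0]), ((200, 282), [67, 129, 99], [259.0, 267.0, 3.0])]
lid (array([ 475.1, -322.1]), 201.5, 131.1, 7.4) medz 17.8
button (array([ 474.8, -320.6]), 66.6, 32.6, 7.3) medz 43.4
bar (array([487.1, 294.1]), 86.3, 56.6, -2.5) medz 28.7
ab (array([447. ,  13.6]), 85.9, 51.8, -14.9) medz 34.5
ab (array([538.5,  -6.4]), 86.5, 52.1, -14.9) medz 34.5
tubz (array([491.7,   4.6]), 200.0, 132.6, -14.7) medz 85.6
tubc (array([396.4,  33.3]), 90.3, 11.0, 75.0) medz 83.1
tubc (array([499.6,  33.7]), 177.6, 32.9, -14.6) medz 6.0
tubc (array([494.8, -42. ]), 221.0, 88.8, 4.6) medz 72.9
decoytub (array([276.3, 240.6]), 214.3, 140.2, -22.0) medz 78.8
```

```bash
python3 -m creep '[[8.5,2.8,-2.2,0,1],[8.5,2.8,-2.2,0,1],[8.5,2.8,-2.2,0,1],[8.5,2.8,-2.2,0,1],[8.5,2.8,-2.2,-1,1],[8.5,2.8,-2.2,-1,1],[8.5,2.8,-2.2,-1,1],[8.5,2.8,-2.2,-1,1],[8.5,2.8,-2.2,-1,1],[8.5,2.8,-2.2,-1,1],[8.5,2.8,-2.2,-1,1],[8.5,3,-2,-1,1],[8.5,0,0,0,0],[8.5,0,0,0,0],[8.5,0,0,0,0]]'
python3 - <<'E'
from workcell import ctrl
from h import *
from scipy.spatial.transform import Rotation as R
s=ctrl.get_state();p,d=ctrl.grab_frame('wrist');m=ctrl.camera_model('wrist')
Tt=np.eye(4);Tt[:3,:3]=R.from_quat(s['orientation']).as_matrix();Tt[:3,3]=s['ee_pos'];T=Tt@m['tool_from_camera']
cv2.imwrite('pics/w1.png',p[:,:,::-1]);C=cloud(m,T,d)
print(s['ee_pos'],Tt[:3,1])
M=(C[...,2]>20)&(C[...,2]<40)&(d>0)
for c in comps(M):
    if cv2.contourArea(c)>500: print(rect(ray(m,T,c[:,0],30)),rect(C[c[:,0,1],c[:,0,0]]),c[:,0].min(0),c[:,0].max(0))
E
```

```text
time: 1.6
ee_pos: [485.4, 294.0, 173.3]
orientation: [0.025, 1.0, 0.0, -0.0]
contact_force: [0.5, -0.0, 0.8]
opening: 84.9
grasp_force: 0.0
[485.44115305 294.00469596 173.30960721] [5.07333797e-02 9.98712225e-01 1.28335125e-04]
(array([486.1, 297.2]), 88.2, 51.5, -2.1) (array([487. , 297.2]), 87.8, 52.1, -2.0) [289 138] [352 239]
(array([508.1,  65.7]), 212.4, 48.1, -5.6) (array([503.4,  66.7]), 205.4, 45.3, -1.9) [  0 100] [ 68 330]
```

```bash
python3 -m creep '[[8.5,0.1,0.3,-3,1],[8.5,0,0,-3,0],[8.5,0,0,-3,0],[8.5,0,0,-3,0],[8.5,0,0,-2,0],[8.5,0,0,-0.6,0],[8.5,0,0,0,0],[8.5,0,0,0,0],[4.5,0,0,0,0],[4.5,0,0,0,0],[4.5,0,0,0,0],[4.5,0,0,0,0],[4.5,0,0,0,0],[4.5,0,0,0,0]]'
```

```text
time: 3.05
ee_pos: [488.3, 297.0, 28.7]
orientation: [0.017, 1.0, 0.001, 0.001]
contact_force: [-0.7, -0.5, 6.3]
opening: 50.6
grasp_force: 64.3
```

```bash
python3 -m creep '[[4.5,0,0,2,0],[4.5,0,0,4,0],[4.5,0,0,4,0],[4.5,0,0,2,0],[4.5,0.05,-2,0,-1],[4.5,0.05,-3,0,-1],[4.5,0.05,-3,0,-1],[4.5,0.05,-3,0,-1.5],[4.5,0.05,-3,0,-1.5],[4.5,0.05,-3,0,-1.5],[4.5,0.1,-3,0,-1.5],[4.5,0.1,-3,0,-1.5],[4.5,0.1,-3,0,-1.5],[4.5,0,-2,0,-1],[4.5,0,-1.3,0,0],[4.5,0,0,0,0],[4.5,0,0,0,0],[4.5,0,0,0,0]]'
python3 - <<'E'
from workcell import ctrl
from h import *
from scipy.spatial.transform import Rotation as R
s=ctrl.get_state();p,d=ctrl.grab_frame('wrist');m=ctrl.camera_model('wrist')
Tt=np.eye(4);Tt[:3,:3]=R.from_quat(s['orientation']).as_matrix();Tt[:3,3]=s['ee_pos'];T=Tt@m['tool_from_camera']
cv2.imwrite('pics/w2.png',p[:,:,::-1]);C=cloud(m,T,d)
print(s['ee_pos'],np.degrees(np.arctan2(Tt[1,1],Tt[0,1])))
for lo,hi,z in((78,95,86),(25,48,36),(125,185,170)):
  for c in comps((C[...,2]>lo)&(C[...,2]<hi)&(d>0)):
    if cv2.contourArea(c)>300: print(lo,rect(ray(m,T,c[:,0],z)),rect(C[c[:,0,1],c[:,0,0]]),c[:,0].min(0),c[:,0].max(0),C[c[:,0,1],c[:,0,0],2].mean())
E
```

```text
time: 4.85
ee_pos: [493.2, 4.5, 147.3]
orientation: [0.129, 0.992, 0.0, -0.0]
contact_force: [-0.5, 0.0, -1.7]
opening: 50.8
grasp_force: 63.4
[493.15301347   4.52593794 147.27672011] 75.13670633318564
78 (array([462.3,  11.5]), 138.2, 130.2, -14.7) (array([462.1,  11.6]), 138.0, 130.9, -14.7) [187  43] [442 283] 83.23227128289678
25 (array([435.2,  16.7]), 63.0, 51.4, -14.7) (array([435.2,  16.6]), 63.5, 52.1, -14.7) [274  72] [350 165] 34.763201935723146
25 (array([466.5,  10.3]), 139.1, 127.3, -14.7) (array([468.1,  10.1]), 140.6, 121.0, -14.5) [219  62] [411 253] 36.83112243606403
125 (array([479.9,   8.7]), 137.8, 80.7, 75.0) (array([487.9,   4.8]), 93.5, 92.4, 31.6) [123 167] [515 378] 165.4692820122611
```

View pics/w2.png

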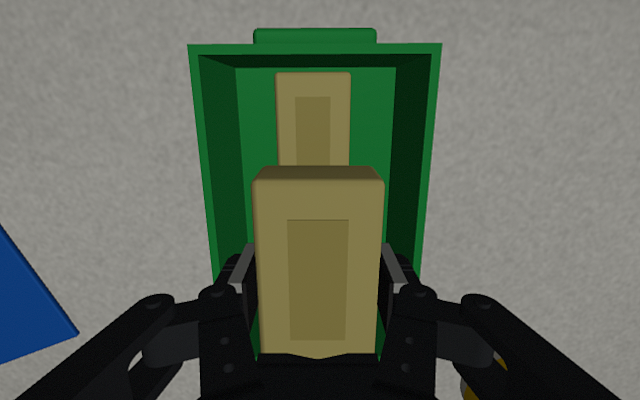

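The picture shows the held bar (columns 253–385, front edge near row 182) above the tub, and bar_a's far end at columns 276–350, row 73. I'll compare their positions.

Run:
```python
from workcell import ctrl
from h import *
from scipy.spatial.transform import Rotation as R
s=ctrl.get_state();m=ctrl.camera_model('wrist')
Tt=np.eye(4);Tt[:3,:3]=R.from_quat(s['orientation']).as_matrix();Tt[:3,3]=s['ee_pos'];T=Tt@m['tool_from_camera']
u=np.array([np.cos(np.radians(-14.7)),np.sin(np.radians(-14.7))]);v=np.array([-u[1],u[0]])
o=np.array([491.7,4.6])
for n,uv,z in(('held',[(254,182),(384,182)],148.6),('a',[(277,73),(350,73)],36),('rim out',[(188,45),(441,44)],86),('tcp',None,0)):
    P=ray(m,T,uv,z)[:,:2] if uv else s['ee_pos'][None,:2]
    print(n,((P-o)@u).round(1),((P-o)@v).round(1),((P-o)@v).mean().round(1))
```

```text
held [-42.7 -42.5] [-23.4  25.5] 1.1
a [-88.6 -88.4] [-26.1  22.4] -1.8
rim out [-98.8 -98.7] [-65.2  63.7] -0.7
tcp [1.4] [0.3] 0.3
```

```bash
python3 -m creep '[[4.5,0,-0.15,-2,0],[4.5,0,0,-2,0],[4.5,0,0,-2,0],[4.5,0,0,-1.2,0],[4.5,0,0,-0.6,0],[4.5,0,0,-0.2,0],[4.5,0,0,0,0],[4.5,0,0,0,0],[4.5,0,0,0,0]]'
```

```text
time: 5.8
ee_pos: [494.0, 2.0, 68.1]
orientation: [0.13, 0.992, 0.0, 0.001]
contact_force: [-0.2, -0.4, -1.7]
opening: 50.6
grasp_force: 63.4
```

```bash
python3 -m creep '[[4.5,0,0,-0.2,0],[4.5,0,0,-0.05,0],[4.5,0,0,0,0],[4.5,0,0,0,0]]';python3 -m creep '[[4.5,0,0,-0.1,0],[4.5,0,0,0,0],[4.5,0,0,0,0]]'
```

```text
time: 6.2
ee_pos: [493.2, 2.1, 64.8]
orientation: [0.13, 0.992, 0.0, -0.0]
contact_force: [0.4, -0.4, -1.6]
opening: 50.8
grasp_force: 63.4
time: 6.5
ee_pos: [493.3, 2.1, 64.7]
orientation: [0.13, 0.992, 0.0, 0.0]
contact_force: [-3.6, 0.5, 6.8]
opening: 50.8
grasp_force: 64.3
```

Contact. I release to about 68 mm, which stays clear of the walls, then rise and look.

```bash
python3 -m creep '[[5.6,0,0,0,0],[6.4,0,0,0,0],[6.8,0,0,0,0],[6.8,0,0,0,0],[6.8,0,0,2,0],[6.8,0,0,4,0],[6.8,0,0,4,0],[6.8,0,0,4,0],[6.8,0,0,4,0],[6.8,0,0,0,0],[6.8,0,0,0,0]]'
python3 - <<'E'
from workcell import ctrl
from h import *
from scipy.spatial.transform import Rotation as R
s=ctrl.get_state();p,d=ctrl.grab_frame('wrist');m=ctrl.camera_model('wrist')
Tt=np.eye(4);Tt[:3,:3]=R.from_quat(s['orientation']).as_matrix();Tt[:3,3]=s['ee_pos'];T=Tt@m['tool_from_camera']
C=cloud(m,T,d);hsv=cv2.cvtColor(p,cv2.COLOR_RGB2HSV)
cv2.imwrite('pics/w3.png',p[:,:,::-1])
o=np.array([491.7,4.6]);u=np.array([np.cos(np.radians(-14.7)),np.sin(np.radians(-14.7))]);v=np.array([-u[1],u[0]])
soap=(hsv[...,0]>15)&(hsv[...,0]<40)&(hsv[...,1]>50)
for lo,hi,z in((58,74,66),(28,46,36),(80,92,86)):
  for c in comps((C[...,2]>lo)&(C[...,2]<hi)&(d>0)&(soap|(z==86))):
    if cv2.contourArea(c)>300:
      r=rect(ray(m,T,c[:,0],z)); print(z,r,((r[0]-o)@u).round(1),((r[0]-o)@v).round(1),C[c[:,0,1],c[:,0,0],2].mean())
E
```

```text
time: 7.6
ee_pos: [494.1, 2.0, 244.6]
orientation: [0.13, 0.992, 0.0, 0.001]
contact_force: [0.5, 0.1, -0.0]
opening: 68.1
grasp_force: 0.0
66 (array([491.8,   2.6]), 86.6, 51.4, -15.0) 0.6 -1.9 64.72585068316384
36 (array([554. , -10.7]), 51.3, 50.9, -15.0) 64.1 1.0 35.93774664315015
36 (array([ 473.8, -322.5]), 70.5, 49.4, 7.3) 65.7 -320.9 37.6313241318695
36 (array([427.8,  18.3]), 50.9, 48.1, 76.1) -65.3 -3.0 36.95779080254559
86 (array([492.3,   3.8]), 200.0, 130.1, -14.7) 0.8 -0.6 86.33578351339465
```

View pics/w3.png

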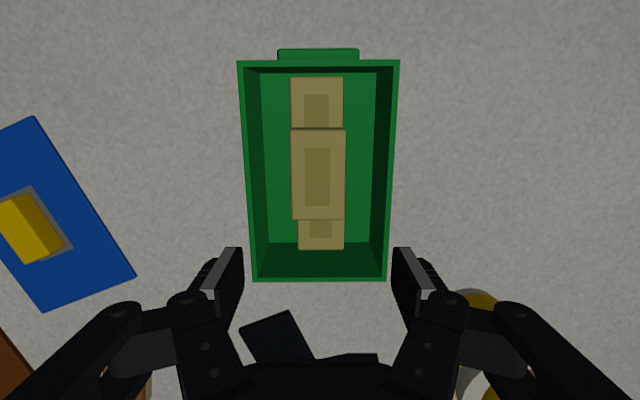

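The bar (292–345, rows 128–220) bridges both bars squarely inside the tub. Now to the lid.

```bash
python3 -m creep '[[6.5,0,-1.5,0,0],[6.5,-0.1,-3,0,2],[6.5,-0.2,-3.5,0,2],[6.5,-0.2,-3.5,0,2],[6.5,-0.2,-3.5,0,2],[6.5,-0.2,-3.5,0,2],[6.5,-0.2,-3.5,0,2],[6.5,-0.2,-3.5,-1,2],[6.5,-0.2,-3,-1,2],[6.5,-0.2,-2,-1,2],[6.5,-0.2,-1.2,-1,2],[6.5,0,-0.2,-1,2],[6.5,0,0,-1,0],[6.5,0,0,0,0],[6.5,0,0,0,0],[6.5,0,0,0,0]]'
python3 - <<'E'
from workcell import ctrl
from h import *
from scipy.spatial.transform import Rotation as R
s=ctrl.get_state();p,d=ctrl.grab_frame('wrist');m=ctrl.camera_model('wrist')
Tt=np.eye(4);Tt[:3,:3]=R.from_quat(s['orientation']).as_matrix();Tt[:3,3]=s['ee_pos'];T=Tt@m['tool_from_camera']
C=cloud(m,T,d);H,S,V=cv2.split(cv2.cvtColor(p,cv2.COLOR_RGB2HSV))
print(s['ee_pos'],np.degrees(np.arctan2(Tt[1,1],Tt[0,1])))
for n,M,z in(('lid',(H>105)&(H<130)&(S>120),18),('but',(H>15)&(H<32)&(S>120)&(C[...,2]>40)&(C[...,2]<50),44)):
  for c in comps(M):
    if cv2.contourArea(c)>800: print(n,rect(ray(m,T,c[:,0],z)),np.median(C[c[:,0,1],c[:,0,0],2]),c[:,0].min(0),c[:,0].max(0))
E
```

```text
time: 9.25
ee_pos: [474.5, -316.6, 184.1]
orientation: [-0.062, 0.998, -0.0, 0.0]
contact_force: [0.3, 0.1, 0.0]
opening: 64.9
grasp_force: 0.0
[ 474.47778693 -316.59835457  184.0899836 ] 97.0742223200898
lid (array([ 473.8, -323.6]), 204.0, 134.5, 7.2) 17.994572466762122 [226  60] [390 281]
lid (array([ 390.1, -535.1]), 157.4, 85.5, -30.8) 23.38300236958409 [0 0] [156 156]
but (array([ 655.4, -547.3]), 61.3, 36.2, -84.6) 43.22517063443286 [ 22 326] [ 85 357]
but (array([ 473.2, -323.6]), 68.8, 33.3, 7.6) 42.38861446839692 [288 147] [329 227]
```

```bash
python3 -m creep '[[6.5,-0.1,-0.6,-2,0],[6.5,0,0,-3,0],[6.5,0,0,-3,0],[6.5,0,0,-3,0],[6.5,0,0,-2,0],[6.5,0,0,-1,0],[6.5,0,0,0,0],[6.5,0,0,0,0]]'
```

```text
time: 10.1
ee_pos: [474.0, -323.4, 44.9]
orientation: [-0.062, 0.998, -0.001, 0.001]
contact_force: [0.2, -0.1, 0.8]
opening: 65.2
grasp_force: 0.0
```

```bash
python3 -m creep '[[6.5,0,0,-0.1,0],[3,0,0,0,0],[3,0,0,0,0],[3,0,0,0,0],[3,0,0,0,0],[3,0,0,0,0],[3,0,0,0,0],[3,0,0,0,0]]'
```

```text
time: 10.9
ee_pos: [473.7, -323.4, 43.3]
orientation: [-0.062, 0.998, -0.0, 0.0]
contact_force: [0.5, -0.4, 5.3]
opening: 33.3
grasp_force: 63.5
```

```bash
python3 -m creep '[[3,0,0,1,0],[3,0,0,2,0],[3,0,0,3,0],[3,0,0,3,0],[3,0,0,3,0],[3,0,0,1,0]]'
python3 -m creep '[[3,0,1,0,0],[3,0.1,2,0,-1],[3,0.1,3,0,-2],[3,0.2,3,0,-2],[3,0.2,3,0,-2],[3,0.2,3,0,-2],[3,0.2,3,0,-2],[3,0.2,3,0,-2],[3,0.2,3,0,-2],[3,0.2,3,0,-2],[3,0.2,2.5,0,-2],[3,0.2,1.7,0,-2],[3,0,1,0,-1],[3,0,0.6,0,0],[3,0,0,0,0],[3,0,0,0,0],[3,0,0,0,0]]'
python3 - <<'E'
from workcell import ctrl
from h import *
from scipy.spatial.transform import Rotation as R
s=ctrl.get_state();p,d=ctrl.grab_frame('wrist');m=ctrl.camera_model('wrist')
Tt=np.eye(4);Tt[:3,:3]=R.from_quat(s['orientation']).as_matrix();Tt[:3,3]=s['ee_pos'];T=Tt@m['tool_from_camera']
C=cloud(m,T,d);H,S,V=cv2.split(cv2.cvtColor(p,cv2.COLOR_RGB2HSV))
print(s['ee_pos'],np.degrees(np.arctan2(Tt[1,1],Tt[0,1])))
for c in comps((H>105)&(H<130)&(S>120)):
    P=C[c[:,0,1],c[:,0,0]]
    if cv2.contourArea(c)>800: print(rect(ray(m,T,c[:,0],s['ee_pos'][2]-25)),np.median(P[:,2]),c[:,0].min(0),c[:,0].max(0))
M=(H>105)&(H<130)&(S>120)&(d>0)&(C[...,2]>100)
P=C[M];A=np.c_[P[:,:2]-P[:,:2].mean(0),np.ones(len(P))];print('plane',np.linalg.lstsq(A,P[:,2],rcond=None)[0])
cv2.imwrite('pics/w4.png',p[:,:,::-1])
E
```

```text
time: 11.5
ee_pos: [474.2, -323.6, 175.7]
orientation: [-0.062, 0.998, -0.001, 0.001]
contact_force: [0.4, -0.6, -2.2]
opening: 32.7
grasp_force: 62.7
time: 13.2
ee_pos: [493.0, 4.6, 172.5]
orientation: [0.13, 0.991, -0.0, -0.0]
contact_force: [1.0, 0.1, -1.6]
opening: 32.8
grasp_force: 62.7
[492.9869954    4.6374426  172.45362573] 75.02125321737807
(array([543.2,  -9.1]), 53.8, 21.1, 75.7) 147.21494449928727 [267 326] [367 359]
(array([455.4,  14.5]), 133.4, 126.1, 74.9) 146.5019422920154 [152  26] [482 298]
plane [ 1.24662182e-02 -3.17169379e-03  1.47259861e+02]
```

View pics/w4.png

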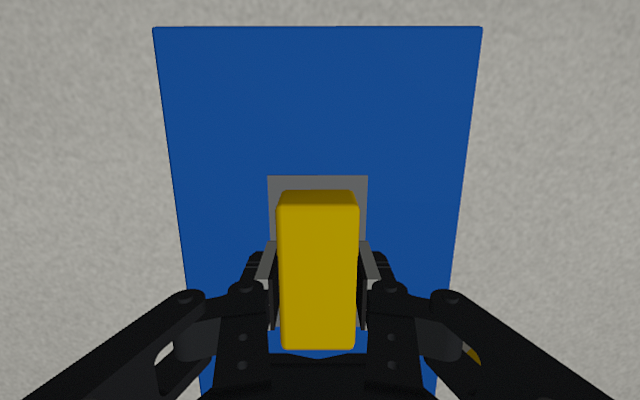

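The lid hangs level and centred from the button, with its far edge at row 27, columns 152–482. I compute its offset from the tub centre.

Run:
```python
from workcell import ctrl
from h import *
from scipy.spatial.transform import Rotation as R
s=ctrl.get_state();m=ctrl.camera_model('wrist')
Tt=np.eye(4);Tt[:3,:3]=R.from_quat(s['orientation']).as_matrix();Tt[:3,3]=s['ee_pos'];T=Tt@m['tool_from_camera']
u=np.array([np.cos(np.radians(-14.7)),np.sin(np.radians(-14.7))]);v=np.array([-u[1],u[0]])
o=np.array([492,4.2]);P=ray(m,T,[(152.5,26.5),(482.5,26.5)],147.2)[:,:2]
print(((P-o)@u).round(1),((P-o)@v).round(1),((P-o)@v).mean().round(1),((s['ee_pos'][:2]-o)@u).round(1),((s['ee_pos'][:2]-o)@v).round(1))
```

```text
[-101.3 -100.4] [-65.2  67.9] 1.3 1.0 0.7
```

```bash
python3 -m creep '[[3,-0.1,-0.1,-1.5,0],[3,0,0,-2,0],[3,0,0,-0.6,0],[3,0,0,-0.2,0],[3,0,0,0,0],[3,0,0,0,0]]';python3 -m creep '[[3,0,0,-0.2,0],[3,0,0,-0.2,0],[3,0,0,-0.2,0],[3,0,0,0,0],[3,0,0,0,0]]'
```

```text
time: 13.85
ee_pos: [493.0, 3.9, 130.6]
orientation: [0.13, 0.992, 0.0, 0.001]
contact_force: [-0.3, 0.1, -3.2]
opening: 32.6
grasp_force: 62.8
time: 14.35
ee_pos: [492.2, 4.1, 123.7]
orientation: [0.13, 0.992, 0.0, -0.0]
contact_force: [-0.2, -0.3, -2.0]
opening: 33.0
grasp_force: 62.8
```

Inserted about 6 mm with no contact force; I continue.

```bash
python3 -m creep '[[3,0,0,-0.2,0],[3,0,0,-0.2,0],[3,0,0,-0.1,0],[3,0,0,0,0],[3,0,0,0,0]]';python3 -m creep '[[3,0,0,-0.1,0],[3,0,0,0,0],[3,0,0,0,0]]'
```

```text
time: 14.85
ee_pos: [492.2, 4.1, 118.8]
orientation: [0.13, 0.992, 0.0, -0.0]
contact_force: [-0.5, -0.3, -2.1]
opening: 32.8
grasp_force: 62.8
time: 15.15
ee_pos: [492.4, 4.1, 118.0]
orientation: [0.13, 0.992, 0.0, 0.0]
contact_force: [0.0, 0.2, -1.3]
opening: 32.7
grasp_force: 62.9
```

```bash
python3 -m creep '[[3,0,0,-0.1,0],[3,0,0,0,0],[3,0,0,0,0]]'
```

```text
time: 15.45
ee_pos: [492.4, 4.1, 117.5]
orientation: [0.13, 0.992, 0.0, 0.0]
contact_force: [-1.9, 0.1, 5.7]
opening: 32.6
grasp_force: 63.5
```

```bash
python3 -m creep '[[4,0,0,0,0],[5,0,0,0,0],[6,0,0,0,0],[6,0,0,0,0],[6,0,0,0,0],[6,0,0,2,0],[6,0,0,4,0],[6,0,0,4,0],[6,0,0,2,0],[6,0,0,0,0],[6,0,0,0,0]]'
python3 - <<'E'
from workcell import ctrl
from h import *
from scipy.spatial.transform import Rotation as R
s=ctrl.get_state();p,d=ctrl.grab_frame('wrist');m=ctrl.camera_model('wrist')
Tt=np.eye(4);Tt[:3,:3]=R.from_quat(s['orientation']).as_matrix();Tt[:3,3]=s['ee_pos'];T=Tt@m['tool_from_camera']
C=cloud(m,T,d);H,S,V=cv2.split(cv2.cvtColor(p,cv2.COLOR_RGB2HSV))
print(s['ee_pos'],np.degrees(np.arctan2(Tt[1,1],Tt[0,1])))
B=(H>105)&(H<130)&(S>120)&(d>0)&(C[...,2]>70)
P=C[B];A=np.c_[P[:,:2]-P[:,:2].mean(0),np.ones(len(P))];print('plane',np.linalg.lstsq(A,P[:,2],rcond=None)[0])
for n,M,z in(('lid',B,92),('but',(H>15)&(H<32)&(S>120)&(C[...,2]>100),118)):
  for c in comps(M):
    if cv2.contourArea(c)>800: print(n,rect(ray(m,T,c[:,0],z)),np.median(C[c[:,0,1],c[:,0,0],2]),c[:,0].min(0),c[:,0].max(0))
cv2.imwrite('pics/w5.png',p[:,:,::-1])
E
```

```text
time: 16.55
ee_pos: [492.5, 4.1, 236.7]
orientation: [0.13, 0.992, 0.0, 0.0]
contact_force: [-0.5, 0.5, -0.0]
opening: 59.8
grasp_force: 0.0
[492.47573443   4.06183875 236.70677191] 75.05434270520377
plane [5.94205062e-03 5.33339411e-03 9.43792523e+01]
lid (array([492.1,   3.9]), 203.0, 134.4, -15.0) 92.08095968879277 [228  59] [406 294]
but (array([490.3,   4.6]), 70.1, 33.4, -15.0) 116.59065198394035 [295 150] [339 238]
```

View pics/w5.png

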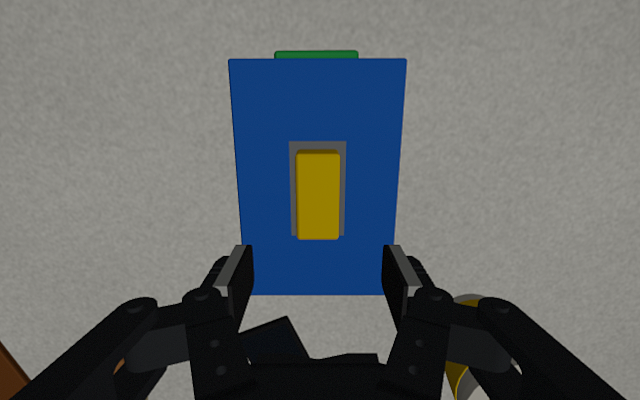

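The lid sits flat on the tub (rows 59–294), with the button popped up (295–339, 150–238). I close the fingers and approach.

```bash
python3 -m creep '[[0,0,0,-2,0],[0,0,0,-3,0],[0,0,0,-2.5,0],[0,0,0,-1,0],[0,0,0,-0.5,0],[0,0,0,0,0],[0,0,0,0,0],[0,0,0,0,0],[0,0,0,0,0]]'; python3 -m creep '[[0,0,0,-0.2,0],[0,0,0,-0.2,0],[0,0,0,-0.2,0],[0,0,0,0,0],[0,0,0,0,0]]'
```

```text
time: 17.5
ee_pos: [493.0, 4.0, 147.8]
orientation: [0.13, 0.992, 0.0, 0.001]
contact_force: [-0.1, 0.2, -0.0]
opening: -0.2
grasp_force: 0.0
time: 18.0
ee_pos: [492.1, 4.1, 140.7]
orientation: [0.13, 0.992, 0.0, -0.0]
contact_force: [-0.2, -0.4, -0.1]
opening: -0.3
grasp_force: 0.0
```

```bash
python3 -m creep '[[0,0,0,-0.2,0],[0,0,0,-0.2,0],[0,0,0,-0.2,0],[0,0,0,0,0]]'; python3 -m creep '[[0,0,0,-0.2,0],[0,0,0,0,0],[0,0,0,0,0]]'
```

```text
time: 18.4
ee_pos: [492.2, 4.1, 134.7]
orientation: [0.13, 0.992, 0.0, -0.0]
contact_force: [0.2, 0.2, -0.2]
opening: 0.0
grasp_force: 0.0
time: 18.7
ee_pos: [492.2, 4.1, 132.6]
orientation: [0.13, 0.992, 0.0, -0.0]
contact_force: [0.3, -0.2, -0.5]
opening: -0.1
grasp_force: 0.0
```

```bash
python3 -m creep '[[0,0,0,-0.2,0],[0,0,0,0,0],[0,0,0,0,0]]'; python3 -m creep '[[0,0,0,-0.1,0],[0,0,0,0,0],[0,0,0,0,0]]'
```

```text
time: 19.0
ee_pos: [492.2, 4.1, 130.7]
orientation: [0.13, 0.992, 0.0, -0.0]
contact_force: [0.2, -0.8, 0.2]
opening: 0.1
grasp_force: 0.0
time: 19.3
ee_pos: [492.4, 4.1, 130.0]
orientation: [0.13, 0.992, 0.0, 0.0]
contact_force: [-0.6, 0.8, 1.9]
opening: -0.1
grasp_force: 1.2
```

Contact comes at the lowered height, so the button has snapped. I retreat and verify.

```bash
python3 -m creep '[[0,0,0,1,0],[0,0,0,3,0],[0,0,0,4,0],[0,0,0,4,0],[0,0,0,0,0],[0,0,0,0,0],[0,0,0,0,0]]'
python3 - <<'E'
from workcell import ctrl
from h import *
from scipy.spatial.transform import Rotation as R
s=ctrl.get_state();p,d=ctrl.grab_frame('wrist');m=ctrl.camera_model('wrist')
Tt=np.eye(4);Tt[:3,:3]=R.from_quat(s['orientation']).as_matrix();Tt[:3,3]=s['ee_pos'];T=Tt@m['tool_from_camera']
C=cloud(m,T,d);H,S,V=cv2.split(cv2.cvtColor(p,cv2.COLOR_RGB2HSV))
print(s['ee_pos'],s['contact_force'])
B=(H>105)&(H<130)&(S>120)&(d>0)&(C[...,2]>70);Y=(H>15)&(H<32)&(S>120)&(C[...,2]>90)&(C[...,2]<125)
for n,M,z in(('lid',B,92),('but',Y,108)):
  for c in comps(M):
    if cv2.contourArea(c)>800: print(n,rect(ray(m,T,c[:,0],z)))
  print(n,'z median',np.median(C[M][:,2]))
E
```

```text
time: 20.0
ee_pos: [491.7, 4.1, 249.1]
orientation: [0.13, 0.992, 0.0, -0.001]
contact_force: [-0.4, -0.5, -0.6]
opening: -0.3
grasp_force: 0.0
[491.67431057   4.14253275 249.09051165] [-0.44387041 -0.47932796 -0.58628926]
lid (array([493. ,   3.8]), 203.9, 134.5, -15.0)
lid z median 92.32725988778913
but (array([491.3,   4.3]), 70.7, 33.6, -15.0)
but z median 108.08093563851978
```

The button is down (108 mm) and the lid is seated (92 mm), so I hand in.

```bash
python3 -c "from workcell import ctrl; print(ctrl.hand_in())"
```

```text
the job is handed in; nothing more can be done
None
```

The job is handed in: the bar bridges the other two squarely, the lid sits flat on the tub and the button stayed down, by my last wrist-camera measurements; the hand-in gave no verdict.

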